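# Index the rotary table to the next slot

### The arm

A 6-joint arm with a two-finger parallel gripper is mounted at the origin on the work surface. World frame = base frame: x ahead of the robot, y to its left, z up, the work surface at z = 0. Lengths are in m, angles in degrees, forces in N, time in s.
With the tool pointing down it reaches from about 0.3 to 0.75 m from the base axis. Payload 8.5 kg.
Tool frame: the origin (TCP) lies on the centre line of the jaws, within the pads' length; the fingertips stand 25 mm ahead of it and the grasp point (between the pads) lies 6 mm ahead of it; z points along the fingers, y is the line along which they close (so a half turn about z gives the same grasp; the last joint's range is limited). The gripper opens to 85 mm and grips with 20 to 120 N. Pads are 22 mm wide; open, the fingers measure 114 mm over their backs; the gripper's body (76 mm by 85 mm) begins 54 mm behind the grasp point. The pads swing forward as they close: fully open they stand 13 mm farther back than shut.
Start: joints at [-80.976, 21.807, 74.336, -0, 83.858, -12.336], TCP at [0.2, -0.512, 0.256] pointing down, gripper open.
Joint ranges: [-178.18, 178.18], [-50.72, 133.34], [12.68, 142.11], [-81.47, 261.47], [9.98, 163.14], [-165.26, 165.26]. Speed limits (degrees/s): [136.94, 136.94, 180, 180, 180, 180].

### API

Orientations are given as a 3x3 rotation matrix whose columns are the frame's x, y, z axes.
In Python, from rig import telemetry, optics, env gives the robot as it stands.
- The arm moves only by the tool send_rows, never from a script. Its argument "deltas" is a list that holds one entry, the list of rows, each a list of 7 numbers: the shift along the tool's x, y, z in m, then the turn, a rotation vector about the tool's x, y, z in rad, then the opening, from -1 (shut) to 1 (fully open), so that 0 is half open. In form: [[[x, y, z, ax, ay, az, grip], ...]]. A call has 1 to 12 rows; each row shifts and turns the commanded pose from where the row before left it, along the tool's axes as they then stand; what a row does not reach is not made up. A row lasts 1/8 s, in which the tool goes at most 62.5 mm and 10.7 degrees, less where a joint would pass 70% of its speed; a pose out of reach is approached as far as the arm can. A call is refused whole if a number of a shift passes 0.0625 or a number of a turn 0.188, either way. A call with a gripper value outside its range is refused whole. The fingers move at their own pace and stop on an object; "squeeze" is the grip in N (left out, the last holds). Time passes only in rows, so rows that do not move let the fingers close. It gives the time, the measured TCP pose, the force, the opening and the grip force at its end, in the units of the state.
- telemetry.observe(): the state, without advancing time (a new reading comes with each control period).
- optics.get_image(name): name is "scene" or "top" or "wrist"; returns a dict with "image" (420x560x3 uint8, red, green, blue), "range_z" (420x560 float32, m along the optical axis (not along the pixel's ray), 0 where there is no reading), "K" (3x3 intrinsics, pixels), "rvec" (rotation vector, rad) and "tvec" (3), from world to camera coordinates, as OpenCV has them; the wrist camera has in their place "hand_eye" (4x4, takes a point from camera to tool coordinates, whose origin is the TCP and whose axes are the flange's). Camera axes: x right, y down, z forward; pixel columns grow to the right and rows downward; lengths in m; the calibration is good to about 2 mm. A picture is of the moment at which its call begins: read the wrist's pose just before it.
- env.close_job(): hands the job in; it is judged then, once.
The state is a dict: "time_s": time; "q": joint angles; "qvel": joint speeds; "joint_efforts": joint torques, N m; "position": TCP position; "tool_rot": TCP orientation; "ft_force": force on the tool from outside, world axes, zero at the start; "wrist_torque": the same for the moment, N m; "grip_width": finger opening in m; "gripper_force": force on a finger pad.
Only numpy, scipy, OpenCV 4.12 (cv2) and the standard library are available. Lean on these libraries where they do the work, as an engineer would, in place of code of your own. Each camera call takes 0.05 s, during which the arm holds its last target. There are 200 camera calls.

### The job

The bracket on the small rotary table has to show its next side to the measuring probe. Press the table's spring plunger in with a fingertip and turn the table anticlockwise (seen from above) by one position, so that the plunger springs back up into the very next slot and locks. Grasp and lift nothing: leave the bracket standing on the table just as it sits, and everything else where it is.

Things in the scene. Friction and masses are not known exactly. Their poses are not given: they have to be found in the camera images.
- base: fixed grey round base of the rotary table, 304 mm across; origin: centre of its underside, on the work surface and on the vertical axis of the table. Round it runs a steel lip, 118 to 150 mm from the axis, top 58 mm up, 8 mm thick, hollow beneath, cut by 8 radial slots 45 degrees apart and 16 mm wide, one along the base's +x
- index_table (a joint): angle (rad) of the steel table top, 224 mm in diameter, that turns inside the lip, its flat top 60 mm above the work surface. 0 is the slot in which it starts locked; it grows anticlockwise seen from above, so that the next slot is at 0.785. It turns with light friction (about 0.2 N m) and stays where it is left
- plunger (a joint): how far the spring plunger is down, m: 0 is up, 0.014 the hard stop. About 3.5 N starts it, 8 N holds it at 10 mm. Its flat tongue, 12 mm wide, points outward into a slot of the lip; only when at least 8 mm down, tongue below the lip, can the table turn. Released between slots, the tongue rests under the lip (7 mm down), the table can be pushed on, and it snaps up into the first slot it meets
- plunger_top (a point): centre of the top of the plunger's black round button, 38 mm in diameter, 85 mm from the table's axis, 86 mm above the work surface when up; the button moves straight down when pressed and goes round with the table
- post_top (a point): centre of the top of the upright steel turning post, 16 mm thick, fixed on the table top, reaching 110 mm above the work surface, also 85 mm from the axis and 34 mm from the button's centre, on its anticlockwise side: a finger that holds the button down can push against the side of this post
- seat (a point): centre of the table top's upper face, on the axis, 60 mm above the work surface; its x axis points from the table's axis towards the plunger and turns with the table
- bracket: loose aluminium L-bracket, 250 g, standing in the middle of the table top: foot 60 x 46 x 10 mm, and an upright wall 10 mm thick, 42 mm tall in all, at its -x end. Origin: centre of the foot's underside, within a few mm of the table's axis; its x axis points towards the plunger
- master_ball: bystander beside the base: white ball of 25 mm on a dark post with a round foot of 44 mm, 89 mm tall. Origin: centre of its underside
- ring_gauge: bystander beside the base: steel ring, 50 mm outside, 26 mm hole, 18 mm tall. Origin: centre of its underside
- pin_gauge: bystander: steel cylinder standing up, 20 mm thick, 60 mm tall. Origin: centre of its underside
- v_block: bystander: dark steel V-block 50 x 40 x 40 mm. Origin: centre of its underside
- cleaner: bystander: white bottle, 44 mm thick, 110 mm tall. Origin: centre of its underside
- stylus_box: bystander: flat grey box 70 x 45 x 25 mm. Origin: centre of its underside
There are look-alikes about, which are no part of the job. There is more than one size of the bracket; the job needs the middle-sized.

How it is judged:
By the outcome, as a careful person would: the job done as asked, in the order asked, and still so for the second after the job is handed in, with the robot touching nothing.
It also fails if it takes over 35 s, if anything falls off the work surface, if the arm or the gripper's body presses on something with over 40 N, if the wrist force passes 120 N, or if a joint passes its speed limit or range.

## Working session

There is one attempt and no reset: what is moved stays moved. The work goes in short steps, Python scripts to look and compute and a tool call to move; the robot and the scene stay as the last step left them, time stands still between calls to the robot, and variables do not carry over. Pictures are saved under pics/ and viewed, at most 10 in all, crops included, and the job is handed in when it is done.

Besides the shell and the picture viewer there is one more tool, called after "Call:" by a JSON object that holds its "method" and its "body", one argument or row to a line. send_rows: Moves the arm, as the interface text tells. Its arguments: {"type":"object","properties":{"deltas":{"type":"array"},"squeeze":{"type":"number"}},"required":["deltas"]}

```bash
mkdir -p pics; cat > h.py <<'E'
import numpy as np, cv2
from rig import telemetry, optics, env
def cam(n):
    s=telemetry.observe(); d=optics.get_image(n)
    if 'rvec' in d:
        R=cv2.Rodrigues(np.array(d['rvec'],float))[0]; t=np.array(d['tvec'],float).ravel()
        Rw=R.T; o=-R.T@t
    else:
        T=np.eye(4);T[:3,:3]=s['tool_rot'];T[:3,3]=s['position'];T=T@np.array(d['hand_eye']);Rw=T[:3,:3];o=T[:3,3]
    return d,Rw,o
def ray(d,Rw,o,u,v,z):
    r=Rw@np.linalg.inv(d['K'])@np.array([u,v,1.]); return o+r*(z-o[2])/r[2]
def cloud(d,Rw,o):
    v,u=np.mgrid[:420,:560]; p=np.stack([u,v,np.ones_like(u)],-1)@np.linalg.inv(d['K']).T
    return (p*d['range_z'][...,None])@Rw.T+o
def save(n,im): cv2.imwrite('pics/'+n,im[...,::-1])
E
python3 - <<'E'
from h import *
for n in('top','scene'):
    d,R,o=cam(n); save(n+'1.png',d['image']); np.save(n+'.npy',cloud(d,R,o)); print(o,d['K'][0,0])
print(telemetry.observe())
E
```

```text
[0.32131538 0.00782154 1.28416755] 396.4487532772207
[0.99990764 0.44189054 0.90552772] 392.7174702603476
{'time_s': 0.1, 'q': array([-8.09754255e+01,  2.18368707e+01,  7.43765791e+01,  2.80349256e-03,
        8.38579708e+01, -1.23355459e+01]), 'qvel': array([-0.0632873 , -0.06167   , -0.03229182, -0.04558625,  0.06530085,
       -0.02640216]), 'joint_efforts': array([ 3.00717125e-03, -4.49223769e+01, -2.31657690e+01, -1.80916177e-04,
        3.64209147e-03,  2.17878153e-05]), 'position': array([ 0.20030262, -0.51200293,  0.25579848]), 'tool_rot': array([[ 9.31311497e-01,  3.64223659e-01, -1.47480360e-04],
       [ 3.64223554e-01, -9.31310726e-01,  1.23872504e-03],
       [ 3.13822926e-04, -1.20735469e-03, -9.99999222e-01]]), 'ft_force': array([-0.29478975,  0.22599839, -0.59121831]), 'wrist_torque': array([ 0.03577502, -0.06058261, -0.06789492]), 'gripper_force': 0.0, 'grip_width': 0.08545540951413384}
```

View pics/top1.png

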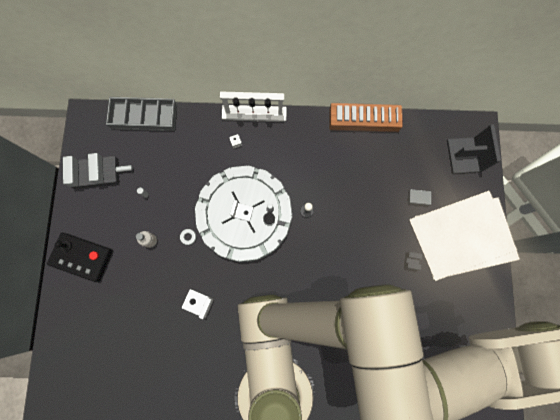

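View pics/scene1.png

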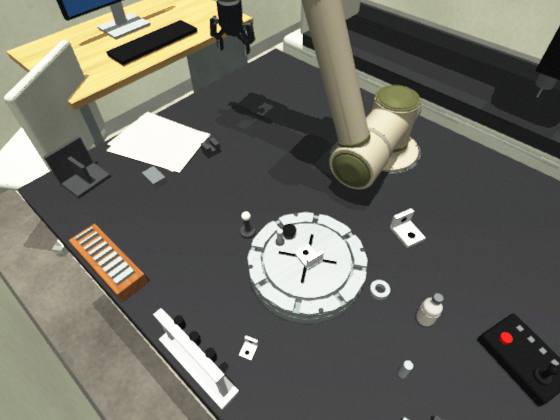

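Top view: table centred near px (243,213), black button at (269,218), post just above it at (269,209), and the ball close outside at (308,209). The scene view agrees, with the button at (289,231) and the post at (280,239). Next I'll measure them.

```bash
python3 - <<'E'
from h import *
ims=[]
for n,c,r in(('top',(243,213),60),('scene',(307,262),75)):
    d,R,o=cam(n); im=d['image']; P=cloud(d,R,o)
    x0,y0=c[0]-r,c[1]-r
    ims.append(cv2.resize(im[y0:y0+2*r,x0:x0+2*r],(390,390),interpolation=cv2.INTER_CUBIC))
    # lip/table points -> circle centre
    Z=P[...,2]; 
    sub=np.zeros(Z.shape,bool); sub[y0:y0+2*r,x0:x0+2*r]=1
    m=sub&(Z>.05)&(Z<.066)&(d['range_z']>0)
    pts=P[m][:,:2].astype(np.float32)
    print(n,'circle',cv2.minEnclosingCircle(pts),'medz',np.median(Z[m]))
    b=(im.max(-1)<60)&sub&(Z>.07)&(Z<.1)
    k,l,st,ce=cv2.connectedComponentsWithStats(b.astype(np.uint8))
    for i in range(1,k):
        if st[i,4]>8: print('black',st[i],ce[i],np.median(P[l==i],axis=0),ray(d,R,o,*ce[i],.086))
    for lo,hi in((.08,.094),(.1,.118)):
        h=sub&(Z>lo)&(Z<hi); k,l,st,ce=cv2.connectedComponentsWithStats(h.astype(np.uint8))
        for i in range(1,k):
            if st[i,4]>3: print('h',lo,st[i],ce[i],P[l==i].mean(0))
# ball
    h=(Z>.07)&(Z<.1)&(np.hypot(P[...,0]-.5,P[...,1])<.4); 
save('c1.png',np.hstack(ims))
E
```

```text
top circle ((0.5548285245895386, 0.1168602705001831), 0.15320409834384918) medz 0.05888690927332152
black [264 212  10  12  89] [268.64044944 218.02247191] [0.53040207 0.03395958 0.08598904] [0.5305322  0.03470116 0.086     ]
h 0.08 [235 202   3   8   8] [235.75 205.5 ] [0.56638259 0.13714244 0.08793957]
h 0.08 [231 211   4   5   7] [233.         213.57142857] [0.54111712 0.14448585 0.08660803]
h 0.08 [263 212  12  12 119] [268.45378151 217.4789916 ] [0.53220089 0.03532378 0.08611941]
h 0.1 [231 200   6  15  39] [233.05128205 206.46153846] [0.56016261 0.14359935 0.10265222]
h 0.1 [267 203   5   6  23] [269.2173913  205.39130435] [0.56527204 0.03369244 0.10937309]
scene circle ((0.4912617802619934, 0.09870225936174393), 0.2159605473279953) medz 0.05791097297696868
black [283 224  13  13 130] [288.83076923 230.03076923] [0.53349747 0.03685156 0.0846355 ] [0.53431339 0.03774599 0.086     ]
h 0.08 [359 187  10   2  14] [363.78571429 187.35714286] [0.27711527 0.09326927 0.08653802]
h 0.08 [242 212   8   7  44] [245.84090909 214.86363636] [ 0.57411206 -0.08240194  0.08462372]
h 0.08 [282 224  15  13 139] [289.17985612 229.79136691] [0.5323079  0.03718751 0.08465304]
h 0.08 [277 235   6   5  19] [279.42105263 237.42105263] [0.5694324  0.0368814  0.08806995]
h 0.08 [307 255  17  11  51] [314.94117647 260.50980392] [0.56084083 0.147769   0.08699118]
h 0.1 [277 229   6   7  35] [279.51428571 231.74285714] [0.56660885 0.03470967 0.10764788]
h 0.1 [317 251   7   6  19] [320.21052632 253.31578947] [0.54395412 0.14919035 0.10143218]
h 0.1 [307 255   9   8  29] [311.20689655 258.13793103] [0.5694291  0.14192598 0.10124501]
```

View pics/c1.png

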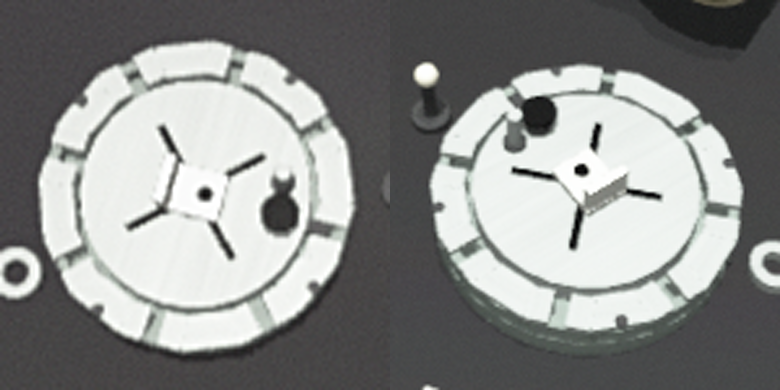

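Call:
{"method": "send_rows", "body": {
  "deltas": [
    [[0,0,0,0,0,0.142,-1],[0,0,0,0,0,0.142,-1],[0,0,0,0,0,0.142,-1],[0.03,-0.055,0,0,0,0,-1],[0.03,-0.055,0,0,0,0,-1],[0.03,-0.055,0,0,0,0,-1],[0.03,-0.055,0,0,0,0,-1],[0.03,-0.055,0,0,0,0,-1],[0.03,-0.055,0,0,0,0,-1],[0.03,-0.055,0,0,0,0,-1],[0.03,-0.055,0,0,0,0,-1],[0.03,-0.055,0,0,0,0,-1]]
  ]
}}

```text
time_s: 1.7
position: [0.4963, -0.0314, 0.2564]
tool_rot: [[0.999, -0.053, 0.0], [-0.053, -0.999, -0.0], [0.0, 0.0, -1.0]]
ft_force: [0.1, -1.1, -0.1]
grip_width: -0.0003
gripper_force: 0.0
```

```bash
python3 - <<'E'
from h import *
s=telemetry.observe(); print(s['time_s'],s['position'],s['tool_rot'][:,0],s['grip_width'],s['q'])
d,R,o=cam('wrist'); save('w1.png',d['image']); print(o,R[:,2]); 
E
```

```text
1.7 [ 0.49632031 -0.03143308  0.25636665] [ 9.98587192e-01 -5.31373582e-02  2.04011380e-04] -0.00034500562570489714 [-1.72872090e+01  1.65083979e+01  8.24194697e+01 -6.42793544e-03
  8.10584613e+01  7.57597712e+01]
[ 0.58035692 -0.03543834  0.37470471] [-0.32720965  0.01813088 -0.94477781]
```

View pics/w1.png

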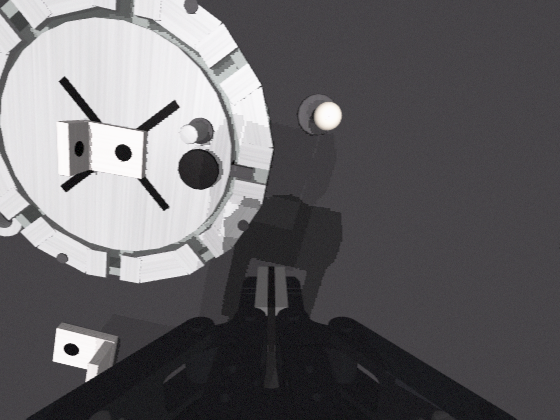

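The wrist view shows the button at (199,169), the post top at (189,133), and the tongue slot at (250,172).

```bash
python3 - <<'E'
from h import *
d,R,o=cam('wrist'); im=d['image']; P=cloud(d,R,o); Z=P[...,2]
b=((im.max(-1)<60)&(Z>.075)&(Z<.095)).astype(np.uint8); b[230:]=0
k,l,st,ce=cv2.connectedComponentsWithStats(b); i=1+np.argmax(st[1:,4]); B=ray(d,R,o,*ce[i],.086); print('button',st[i],ce[i],B,P[l==i].mean(0))
h=((Z>.106)&(Z<.115)); h[230:]=0; h[:,:150]=0;h[:,260:]=0; v,u=np.nonzero(h); Q=P[h].mean(0); print('post',u.mean(),v.mean(),len(u),Q)
t=((Z>.052)&(Z<.064)); t[230:]=0; E=(P[t][:,:2])
r=np.hypot(*(E-[.553,.117]).T); print('maxr',np.percentile(r,99.8))
u_=(Q-B)[:2]; n=np.linalg.norm(u_); u_/=n; mid=(B+Q)[:2]/2; nrm=np.array([-u_[1],u_[0]]); 
ax=mid+nrm*np.sqrt(.085**2-.017**2); print('dist',n,'u ang',np.degrees(np.arctan2(u_[1],u_[0])),'axis',ax)
s=telemetry.observe(); tgt=B[:2]+.008*u_; D=tgt-s['position'][:2]; print('tgt',tgt,'tool delta',s['tool_rot'][:2,:2].T@D)
E
```

```text
button [ 186  151   40   40 1228] [205.44136808 170.59364821] [0.53157927 0.0345335  0.086     ] [0.53159456 0.03439749 0.08661153]
post 196.3654485049834 135.9435215946844 301 [0.56461611 0.03322208 0.11036206]
maxr 0.1502784215629061
dist 0.03306286618189697 u ang -2.273203406974255 axis [0.55140105 0.11709491]
tgt [0.53957297 0.03421619] tool delta [ 0.03944892 -0.06497137]
```

Call:
{"method": "send_rows", "body": {
  "deltas": [
    [[0.02,-0.032,0,0,0,0,-1],[0.0195,-0.033,0,0,0,0,-1],[0,0,0.03,0,0,0,-1],[0,0,0.035,0,0,0,-1],[0,0,0.035,0,0,0,-1],[0,0,0.02,0,0,0,-1],[0,0,0.01,0,0,0,-1],[0,0,0,0,0,0,-1]]
  ]
}}

```text
time_s: 2.8
position: [0.5384, 0.0291, 0.1262]
tool_rot: [[0.999, -0.054, -0.001], [-0.054, -0.999, 0.0], [-0.001, -0.0, -1.0]]
ft_force: [-0.9, 0.8, -0.3]
grip_width: 0.0001
gripper_force: 0.0
```

```bash
python3 - <<'E'
from h import *
d,R,o=cam('wrist'); save('w2.png',d['image']); s=telemetry.observe(); print(s['position'],s['ft_force'],s['wrist_torque'])
E
```

```text
[0.53869441 0.02910305 0.12685361] [0.63135429 0.05752634 0.81575344] [ 0.05661466 -0.00119888 -0.01092179]
```

View pics/w2.png

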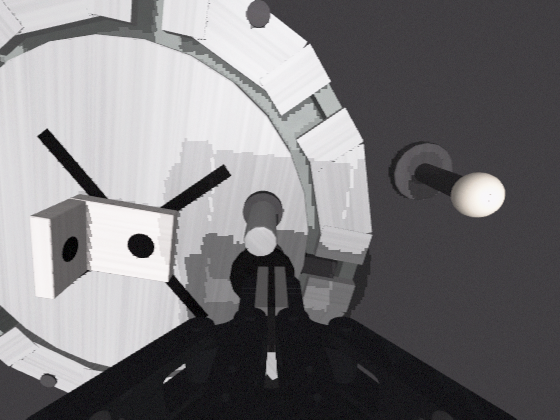

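The closed fingers stand over the button with the post ahead at (261,240), but about 5 mm too far outward. I'll correct that and go down.

Call:
{"method": "send_rows", "body": {
  "deltas": [
    [[0.001,-0.005,0.004,0,0,0,-1],[0,0,0.005,0,0,0,-1],[0,0,0.005,0,0,0,-1],[0,0,0.004,0,0,0,-1],[0,0,0,0,0,0,-1]]
  ]
}}

```text
time_s: 3.48
position: [0.5397, 0.0343, 0.1084]
tool_rot: [[0.999, -0.053, -0.0], [-0.053, -0.999, 0.0], [-0.0, -0.0, -1.0]]
ft_force: [-2.6, 0.2, 5.2]
grip_width: 0.0002
gripper_force: 2.3
```

Call:
{"method": "send_rows", "body": {
  "deltas": [
    [[0,0,0.003,0,0,0,-1],[0,0,0.003,0,0,0,-1],[0,0,0,0,0,0,-1]]
  ]
}}

```text
time_s: 3.85
position: [0.5398, 0.0343, 0.1028]
tool_rot: [[0.999, -0.053, 0.0], [-0.053, -0.999, -0.0], [0.0, 0.0, -1.0]]
ft_force: [-2.2, 0.4, 6.4]
grip_width: 0.0
gripper_force: 3.6
```

Call:
{"method": "send_rows", "body": {
  "deltas": [
    [[0,0,0.002,0,0,0,-1],[0,0,0.0015,0,0,0,-1],[0,0,0,0,0,0,-1],[0,0,0,0,0,0,-1]]
  ]
}}

```text
time_s: 4.35
position: [0.5398, 0.0343, 0.0996]
tool_rot: [[0.999, -0.053, 0.001], [-0.053, -0.999, -0.0], [0.001, 0.0, -1.0]]
ft_force: [-2.9, 0.6, 8.6]
grip_width: 0.0002
gripper_force: 4.3
```

Call:
{"method": "send_rows", "body": {
  "deltas": [
    [[0.0036,0.0002,0,0,0,-0.0436,-1],[0.0036,0.0002,0,0,0,-0.0436,-1],[0.0036,0.0002,0,0,0,-0.0436,-1],[0.0036,0.0002,0,0,0,-0.0436,-1]]
  ]
}}

```text
time_s: 4.85
position: [0.5543, 0.0334, 0.0996]
tool_rot: [[0.992, 0.122, 0.001], [0.122, -0.992, -0.001], [0.001, 0.001, -1.0]]
ft_force: [-3.1, -1.7, 8.9]
grip_width: 0.0001
gripper_force: 4.3
```

Call:
{"method": "send_rows", "body": {
  "deltas": [
    [[0.0036,0.0002,0,0,0,-0.0436,-1],[0.0036,0.0002,0,0,0,-0.0436,-1],[0.0036,0.0002,0,0,0,-0.0436,-1]]
  ]
}}

```text
time_s: 5.22
position: [0.5651, 0.0344, 0.0997]
tool_rot: [[0.968, 0.251, 0.001], [0.251, -0.968, -0.001], [0.001, 0.001, -1.0]]
ft_force: [-2.2, -2.4, 8.8]
grip_width: -0.0001
gripper_force: 4.3
```

Call:
{"method": "send_rows", "body": {
  "deltas": [
    [[0.0036,0.0002,0,0,0,-0.0436,-1],[0.0036,0.0002,0,0,0,-0.0436,-1],[0.0036,0.0002,0,0,0,-0.0436,-1],[0.0036,0.0002,0,0,0,-0.0436,-1],[0,0,0,0,0,0,-1]]
  ]
}}

```text
time_s: 5.85
position: [0.5798, 0.038, 0.1]
tool_rot: [[0.91, 0.414, 0.003], [0.414, -0.91, -0.001], [0.002, 0.003, -1.0]]
ft_force: [-0.3, -2.0, 8.8]
grip_width: 0.0002
gripper_force: 4.2
```

```bash
cat > m.py <<'E'
from h import *
s=telemetry.observe(); d,R,o=cam('wrist'); P=cloud(d,R,o); Z=P[...,2]
print(s['time_s'],s['position'],s['ft_force'])
A=np.array([.552,.117]); r=np.hypot(P[...,0]-A[0],P[...,1]-A[1])
h=(Z>.106)&(Z<.114)&(r>.065)&(r<.105)
h[320:]=0; k,l,st,ce=cv2.connectedComponentsWithStats(h.astype(np.uint8))
for i in range(1,k):
    if st[i,4]>30:
        p=P[l==i].mean(0); a=np.degrees(np.arctan2(*(p[:2]-A)[::-1])); print('post',st[i],p,'turned',a+81.3)
f=s['position'][:2]-A; print('finger ang',np.degrees(np.arctan2(f[1],f[0])),np.hypot(*f))
save(__import__('sys').argv[1],d['image'])
E
python3 m.py w3.png
```

```text
5.85 [0.579802   0.03799078 0.09998783] [-0.25876852 -2.02956798  8.81209365]
post [ 252  247   39   41 1236] [0.60353659 0.04958399 0.11016503] turned 28.69632972703502
post [238 295  66  25 590] [0.58809429 0.04286411 0.11033736] turned 17.259901684495162
finger ang -70.61390038054344 0.08375803152188306
```

View pics/w3.png

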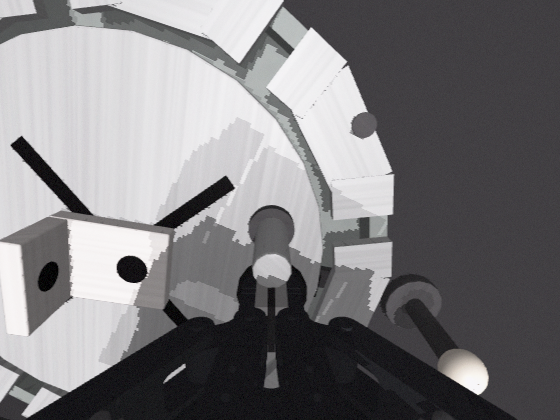

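Table turned about 28°, bracket undisturbed, and the tongue is well between slots. Now I'll lift clear of the button and push on against the post only.

Call:
{"method": "send_rows", "body": {
  "deltas": [
    [[0,0,-0.004,0,0,0,-1],[0,0,-0.006,0,0,0,-1],[0,0,-0.006,0,0,0,-1],[0.0036,0.0002,0,0,0,-0.0436,-1],[0.002,0.0001,0,0,0,-0.024,-1],[0.002,0.0001,0,0,0,-0.024,-1],[0.002,0.0001,0,0,0,-0.024,-1],[0.002,0.0001,0,0,0,-0.024,-1],[0.002,0.0001,0,0,0,-0.024,-1],[0,0,0,0,0,0,-1]]
  ]
}}

```text
time_s: 7.15
position: [0.5904, 0.0438, 0.1147]
tool_rot: [[0.831, 0.557, -0.002], [0.557, -0.831, -0.001], [-0.003, -0.0, -1.0]]
ft_force: [-4.2, -3.8, 2.2]
grip_width: 0.0
gripper_force: 2.9
```

```bash
python3 m.py w4.png
```

```text
7.15 [0.59035824 0.0437876  0.11468593] [-4.17076562 -3.83601036  2.15723296]
post [ 240  247   62   50 1479] [0.60418478 0.05214615 0.1101863 ] turned 30.12196347769742
finger ang -62.34857036511771 0.08265234740993135
```

Call:
{"method": "send_rows", "body": {
  "deltas": [
    [[0.002,0.0001,0,0,0,-0.024,-1],[0.002,0.0001,0,0,0,-0.024,-1],[0.002,0.0001,0,0,0,-0.024,-1],[0.002,0.0001,0,0,0,-0.024,-1],[0.0012,0.0001,0,0,0,-0.0145,-1],[0.0012,0.0001,0,0,0,-0.0145,-1],[0.0012,0.0001,0,0,0,-0.0145,-1]]
  ]
}}

```text
time_s: 8.07
position: [0.6001, 0.0497, 0.1147]
tool_rot: [[0.745, 0.667, -0.002], [0.667, -0.745, -0.002], [-0.003, 0.0, -1.0]]
ft_force: [-5.0, -7.1, 1.9]
grip_width: -0.0
gripper_force: 3.8
```

```bash
sed -i 's/h\[320:\]=0/h[285:]=0/' m.py; python3 m.py w5.png
```

```text
8.075 [0.60009774 0.0497347  0.11474588] [-5.00217659 -7.1114744   1.88686865]
post [ 256  247   39   38 1095] [0.61529899 0.06145943 0.1100524 ] turned 40.03524462267663
finger ang -54.43351271796186 0.08269228020478847
```

Call:
{"method": "send_rows", "body": {
  "deltas": [
    [[0.001,0.0001,0,0,0,-0.012,-1],[0.001,0.0001,0,0,0,-0.012,-1],[0.001,0.0001,0,0,0,-0.012,-1],[0.001,0.0001,0,0,0,-0.012,-1],[0,0,0,0,0,0,-1]]
  ]
}}

```text
time_s: 8.75
position: [0.6034, 0.0523, 0.1147]
tool_rot: [[0.713, 0.702, -0.002], [0.702, -0.713, -0.002], [-0.003, 0.0, -1.0]]
ft_force: [-3.4, -5.7, 1.9]
grip_width: 0.0001
gripper_force: 3.3
```

Call:
{"method": "send_rows", "body": {
  "deltas": [
    [[0.0008,0,0,0,0,-0.009,-1],[0.0008,0,0,0,0,-0.009,-1],[0,0,0,0,0,0,-1]]
  ]
}}

```text
time_s: 9.12
position: [0.6047, 0.0533, 0.1147]
tool_rot: [[0.7, 0.714, -0.001], [0.714, -0.7, -0.002], [-0.002, 0.0, -1.0]]
ft_force: [-1.7, -4.9, 0.8]
grip_width: 0.0001
gripper_force: 2.4
```

```bash
python3 m.py w6.png
```

```text
9.125 [0.60470189 0.05330946 0.1147373 ] [-1.65793087 -4.87130545  0.83140717]
post [ 256  247   39   38 1097] [0.61908577 0.06603801 0.11003178] turned 44.0777246455074
finger ang -50.39332987637014 0.0826678491122197
```

Call:
{"method": "send_rows", "body": {
  "deltas": [
    [[0.0008,0,0,0,0,-0.009,-1],[0,0,0,0,0,0,-1],[0,0,0,0,0,0,-1]]
  ]
}}

```text
time_s: 9.55
position: [0.6056, 0.055, 0.1148]
tool_rot: [[0.693, 0.721, -0.0], [0.721, -0.693, -0.0], [-0.0, 0.0, -1.0]]
ft_force: [-0.3, -2.4, -0.2]
grip_width: 0.0
gripper_force: 1.1
```

Call:
{"method": "send_rows", "body": {
  "deltas": [
    [[0.0008,0,0,0,0,-0.009,-1],[0,0,0,0,0,0,-1],[0,0,0,0,0,0,-1]]
  ]
}}

```text
time_s: 9.93
position: [0.6062, 0.0556, 0.1148]
tool_rot: [[0.687, 0.727, -0.0], [0.727, -0.687, 0.0], [0.0, -0.0, -1.0]]
ft_force: [-0.8, -3.1, 0.5]
grip_width: 0.0002
gripper_force: 1.1
```

```bash
python3 m.py w7.png
```

```text
9.925 [0.60617246 0.05564659 0.1147961 ] [-0.82058083 -3.13994222  0.49578291]
post [ 256  247   40   38 1107] [0.62066828 0.06841448 0.11005824] turned 46.01908892416778
finger ang -48.55686192990195 0.08184679045443134
```

Drag dropped from about 8 N to the bare-table 3 N, so the plunger probably snapped up. I'll back off, rise and look.

Call:
{"method": "send_rows", "body": {
  "deltas": [
    [[-0.003,0,0,0,0,0,-1],[0,0,-0.02,0,0,0,-1],[0,0,-0.04,0,0,0,-1],[0,0.02,-0.05,0,0,0,-1],[-0.03,0.05,-0.03,0,0,0,-1],[-0.03,0.05,0,0,0,0,-1],[0,0,0,0,0,0,-1],[0,0,0,0,0,0,-1]]
  ]
}}

```text
time_s: 10.98
position: [0.6491, -0.0695, 0.2531]
tool_rot: [[0.687, 0.727, -0.001], [0.727, -0.687, 0.001], [0.0, -0.001, -1.0]]
ft_force: [-0.3, -0.2, -0.4]
grip_width: 0.0002
gripper_force: 0.0
```

```bash
python3 m.py w8.png; python3 - <<'E'
from h import *
d,R,o=cam('wrist'); P=cloud(d,R,o); Z=P[...,2]; im=d['image']
b=((im.max(-1)<60)&(Z>.07)&(Z<.095)&(np.hypot(P[...,0]-.552,P[...,1]-.117)<.115)).astype(np.uint8)
k,l,st,ce=cv2.connectedComponentsWithStats(b)
for i in range(1,k):
    if st[i,4]>100:
        p=np.median(P[l==i],axis=0); print('button',st[i],p,np.degrees(np.arctan2(p[1]-.117,p[0]-.552))+103.9)
E
```

```text
10.975 [ 0.64913496 -0.06954725  0.25313538] [-0.34655372 -0.19825108 -0.43265536]
post [118 105  22  20 340] [0.62162363 0.06734478 0.11037361] turned 45.803725561308596
finger ang -62.49405320710987 0.21032136281413275
button [ 13 115  12  16 154] [0.53927478 0.13539511 0.08764543] 228.57439999766703
button [ 60 123  16  17 197] [0.5564174 0.1083529 0.0711108] 40.96034396358311
button [ 123  133   42   41 1344] [0.59796289 0.04448056 0.08664755] 46.26656355577172
```

View pics/w8.png

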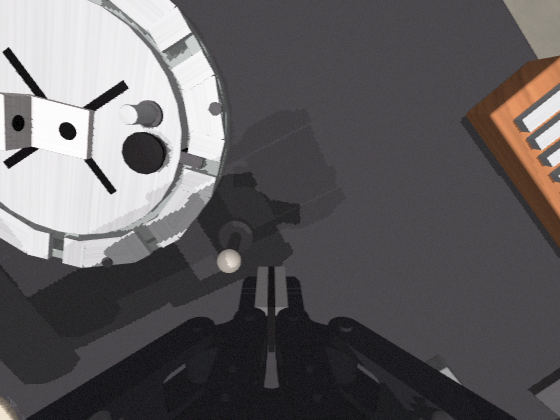

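The button is back at its starting height (86.6 mm, as measured at the start). It has turned about 45–46°, its tongue is in the slot at (195,160), and the bracket and ball are standing. The arm is clear of everything, so I'll hand in.

```bash
python3 -c "
from rig import env
print(env.close_job())"
```

```text
the job is handed in; nothing more can be done
None
```

The table is turned one position anticlockwise (measured about 45–46°), with the plunger back up in the next slot; bracket and master ball look undisturbed. I handed the job in at about 11 s with the arm clear, and no verdict was returned.

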